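# Stamp a brass hanger and eject it with the treadle

### The arm

A 6-joint arm with a two-finger parallel gripper is mounted at the origin on the work surface. World frame = base frame: x ahead of the robot, y to its left, z up, the work surface at z = 0. Lengths are in m, angles in rad, forces in N, time in s.
With the tool pointing down it reaches from about 0.25 to 0.8 m from the base axis. Payload 8.5 kg.
Tool frame: the origin (TCP) lies at the very end of the fingers, on their centre line; the grasp point (between the pads) lies 19 mm behind it; z points along the fingers, y is the line along which they close (so a half turn about z gives the same grasp; the last joint's range is limited). The gripper opens to 85 mm and grips with 20 to 120 N. Pads are 22 mm wide; open, the fingers measure 114 mm over their backs; the gripper's body (76 mm by 85 mm) begins 54 mm behind the grasp point. The pads swing forward as they close: fully open they stand 13 mm farther back than shut.
Start: joints at [-1.237, 0.238, -0.013, 1.319, 0, 1.571], TCP at [0.172, -0.496, 0.231] pointing down, gripper open.
Joint ranges: [-2.66, 2.66], [-1.03, 1.9], [-1.14, 1.46], [-1.82, 2.27], [-1.45, 1.34], [-3.14, 3.14]. Speed limits (rad/s): [2.22, 2.22, 2.79, 3.14, 3.14, 3.14].

### API

Orientations are given as a rotation vector (axis times angle).
In Python, from rig import state, capture, camera_params, sign_off, boxes_of, mark_of gives the robot as it stands.
- The arm moves only by the tool carry_out, never from a script. Its argument "steps" is a list that holds one entry, the list of rows, each a list of 7 numbers: the opening, from -1 (shut) to 1 (fully open), then the shift along the tool's x, y, z in units of 0.3 m (1.0 is 0.3 m), then the turn, a rotation vector about the tool's x, y, z in units of 2 rad (1.0 is 2 rad). In form: [[[fingers, tx, ty, tz, rx, ry, rz], ...]]. A call has 1 to 20 rows; each row is the pose to reach, as a shift and turn from the pose commanded when the call began, along the tool's axes at that moment; what a row does not reach only later rows make up. A row lasts 1/10 s, in which the tool goes at most 50 mm and 8.59 degrees, less where a joint would pass 70% of its speed; a pose out of reach is approached as far as the arm can. A call with a number of a shift or a turn outside -1 to 1 is refused whole. A call with a gripper value outside its range is refused whole. The fingers move at their own pace and stop on an object; the grip force is fixed at half the most. Time passes only in rows, so rows that repeat a pose let the fingers close. It gives the time, the measured TCP pose, the force, the opening and the grip force at its end, in the units of the state.
- state(): the state, without advancing time (a new reading comes with each control period).
- capture(name): name is "side" or "top" or "wrist"; returns the picture (400x640x3 uint8, red, green, blue); there is no depth.
- camera_params(name): a dict with "camera_matrix" (3x3 intrinsics, pixels), "dist" ([k1, k2, p1, p2, k3] as OpenCV has them; the pictures are not rectified), "rvec" (rotation vector, rad) and "tvec" (3), from world to camera coordinates, as OpenCV has them. Camera axes: x right, y down, z forward; pixel columns grow to the right and rows downward; lengths in m; the calibration is good to about 2 mm. A picture is of the moment at which its call begins: read the wrist's pose just before it. camera_params takes no time and is no camera call; for the wrist camera it gives the pose at the moment of the call.
- sign_off(): hands the job in; it is judged then, once.
Trained networks look in the newest picture that a camera, given by its name, has taken for a name from the list of things; names that differ only in an ending like _2 or _b are one class to them, and where a whole thing is asked for, a point or a joint stands for the part that bears it (a point fixed in the world has none). Each returns a list of dicts, best first, with "confidence" (0 to 1); they miss things now and then, are a little off and sometimes report something else, mostly with a low value. They report only what shows in the picture. A call takes as long as a camera call. They do not tell look-alikes from the thing itself.
- boxes_of(camera, thing): "centre" ([x, y, z] in m, in world coordinates, good to about 4 mm: the middle of the surface that is visible of it).
- mark_of(camera, thing): "centre" ([x, y, z] in m, in world coordinates, good to about 4 mm: a listed point, or the origin of a listed thing).
The state is a dict: "t": time; "joint_pos": joint angles; "joint_velocities": joint speeds; "joint_torque": joint torques, N m; "eef_pos": TCP position; "eef_rot": TCP orientation; "wrist_force": force on the tool from outside, world axes, zero at the start; "wrist_torque": the same for the moment, N m; "gripper_width": finger opening in m; "grasp_force": force on a finger pad.
Only numpy, scipy, OpenCV 4.12 (cv2) and the standard library are available. Lean on these libraries where they do the work, as an engineer would, in place of code of your own. Each camera call takes 0.05 s, during which the arm holds its last target. There are 200 camera calls.

### The job

Use the wooden mallet to knock the press's sprung punch fully down onto the brass hanger plate lying in its nest, then put the mallet back on its rest as it was. After that, with the wooden safety chock pulled well clear from under the pedal and left on the bench, press the pedal with the gripper right down to its stop, hold it there a moment so that the hanger is pushed out into the catch tray, and let it come back up. Do not disturb the glue bottle, the amber bottle, the bead jar or the glass offcut, and do not push the punch with the hand.

Things in the scene. Friction and masses are not known exactly. Their poses are not given: they have to be found in the camera images.
- press: grey bench punch press, fixed, 150 mm along its x. Origin on the bench; its x points from the pedal (-x side) to the column (+x side), y towards the catch tray, z up. Base and nest block span x -30..110, y -60..60 mm; nest top z 50; column x 78..108, top 142 mm; overhanging arm x 12..108, y -17..17, z 114..140 mm (collar to 145). Two pedal bearing blocks at x -43..-13, y +-37..49, up to z 34 mm
- punch_head: steel mushroom head of the sprung punch, disc 28 mm across and 10 mm thick on a 14 mm stem, standing out of the arm; origin is below it on the bench plane at rest (use point punch_top)
- punch_top (a point): centre of the top face of the punch head, 170 mm above the bench at rest, at press x 30, y 0 mm
- punch (a joint): punch travel, m: 0 up, 0.012 fully down; spring 2.6 N at the start to 5.3 N fully down, returns by itself
- tread: steel pedal plate of the treadle, 62 mm wide (y), 8 mm thick, reaching from its hinge (its origin, at press x -22, z 25 mm, axis along y) 105 mm towards press -x. At rest it slopes up by 0.26 rad to its free end (about 55 mm high); fully down it slopes 0.08 rad below level
- press_point (a point): point on the pedal's upper face, 88 mm from the hinge, on its centre line, where to press; about 52 mm above the bench at rest, 22 mm fully down
- pedal (a joint): pedal angle, rad: 0 up, 0.34 at its stop; about 4 N to start and 10 N at the stop, springs back up. It drives a pusher that moves the hanger 61 mm at most along press +y
- hanger: loose brass hanger plate 40 x 36 x 5 mm (x, y, z), origin at the centre of its underside, lying in the nest below the punch between two side rails
- nest (a point): centre of the hanger plate's place in the nest, 2.5 mm above the nest top
- tray (a point): centre of the catch tray's floor beside the nest (press +y side); tray is 90 x 85 mm inside, walls 30 mm high
- chock: loose plain wooden bar 26 x 130 x 28 mm (x, y, z) lying across under the pedal, one end sticking out 45 to 80 mm beyond the pedal on the side away from the tray (press -y); origin at the centre of its underside. It stops the pedal half way
- mallet: round wooden mallet lying level on its rest; origin on the axis of the handle at the grip, x towards the head. Handle 22 x 22 mm square, x -93..22 mm; barrel head 63 mm across, x 22..72 mm. 180 g
- mallet_face (a point): centre of the mallet's barrel head, on its axis, 47 mm from the grip; its round side, 31.5 mm below, is what strikes
- rest: fixed dark wooden mallet rest, plate 180 x 100 x 10 mm, origin on the bench, x along the mallet. The head lies on the plate between two rails (x 25..69, y +-32..40 mm, top z 30); the handle lies in a U-post at x -82..-68 mm (floor z 31, cheeks 17..25 mm either side of the axis, top z 59)
- rest_grip (a point): where the mallet's origin lies when it is on the rest, 42 mm above the bench
- glue: white glue bottle with an orange cap, 52 mm across, 150 mm tall, standing beside the pedal on the tray side; origin at the centre of its underside. Leave alone
- flux: amber glass bottle with a black cap, 56 mm across, 130 mm tall, standing close beside the press column on the side away from the tray; origin at the centre of its underside. Leave alone
- beads: squat glass bead jar, 68 mm across, 75 mm tall, near the mallet rest; origin at the centre of its underside. Leave alone
- offcut: flat clear glass offcut 50 x 80 x 8 mm lying on the bench; origin at the centre of its underside. Leave alone
Things that resemble listed ones, but are neither listed nor needed, are in the scene too. Several things look just like the chock: the one meant starts farthest from the robot's base. Of the things that look like the rest, take the one that is farthest from the robot's base at the start.

How it is judged:
By the outcome, as a careful person would: the job done as asked, in the order asked, and still so for the second after the job is handed in, with the robot touching nothing.
It also fails if it takes over 69 s, if anything falls off the work surface, if the arm or the gripper's body presses on something with over 40 N, if the wrist force passes 120 N, or if a joint passes its speed limit or range.

## Working session

There is one attempt and no reset: what is moved stays moved. The work goes in short steps, Python scripts to look and compute and a tool call to move; the robot and the scene stay as the last step left them, time stands still between calls to the robot, and variables do not carry over. Pictures are saved under pics/ and viewed, at most 10 in all, crops included, and the job is handed in when it is done.

Besides the shell and the picture viewer there is one more tool, called after "Call:" as name(argument=value, ...), one argument or row to a line, values as JSON. carry_out: Moves the arm, as the interface text tells. Shifts and turns lie within -1 to 1; 1 stands for 0.3 m of shift or 2 rad of turn. Its arguments: {"type":"object","properties":{"steps":{"type":"array"}},"required":["steps"]}

```bash
mkdir -p pics
cat > h.py <<'E'
import numpy as np, cv2
from rig import *
def snap(c,n):
    im=capture(c); cv2.imwrite(f'pics/{n}.png',im[:,:,::-1]); return im
def px(c,p):
    q=camera_params(c); return cv2.projectPoints(np.float64(p).reshape(-1,3),np.float64(q['rvec']),np.float64(q['tvec']),np.float64(q['camera_matrix']),np.float64(q['dist']))[0].reshape(-1,2).round().astype(int)
def ray(c,uv,z):
    q=camera_params(c);K=np.float64(q['camera_matrix']);R=cv2.Rodrigues(np.float64(q['rvec']))[0];t=np.float64(q['tvec']).ravel()
    u=cv2.undistortPoints(np.float64(uv).reshape(-1,1,2),K,np.float64(q['dist'])).reshape(-1,2)
    d=np.c_[u,np.ones(len(u))]@R; o=-R.T@t
    return o+d*((z-o[2])/d[:,2])[:,None]
E
cat > a.py <<'E'
from h import *
np.set_printoptions(precision=3,suppress=True)
a=snap('top','t0');b=snap('side','s0')
for c in('top','side'):
  for n in ['press','punch_top','nest','tray','press_point','tread','chock','mallet','mallet_face','rest','rest_grip','glue','flux','beads','offcut','hanger']:
    for d in mark_of(c,n):
      if d['confidence']>.2: print(c,n,np.array(d['centre']),round(d['confidence'],2),px(c,d['centre'])[0])
s=state();print(s['t'],s['eef_pos'],s['eef_rot'])
E
python3 a.py
```

```text
top press [ 0.558 -0.243 -0.001] 0.67 [405 196]
top punch_top [ 0.633 -0.359  0.003] 0.4 [442 172]
top nest [ 0.586 -0.249  0.053] 0.92 [409 184]
top tray [ 0.59  -0.162  0.003] 0.58 [378 186]
top tray [ 0.559 -0.244  0.001] 0.53 [405 196]
top press_point [ 0.448 -0.249  0.054] 0.94 [411 229]
top tread [ 0.54  -0.247  0.029] 0.69 [408 200]
top chock [ 0.334 -0.31   0.002] 0.8 [430 270]
top chock [ 0.471 -0.291 -0.004] 0.73 [421 225]
top mallet [0.57  0.231 0.038] 0.94 [249 190]
top mallet [ 0.589 -0.249  0.17 ] 0.68 [415 173]
top mallet_face [0.606 0.216 0.045] 0.65 [254 178]
top rest [ 0.563  0.232 -0.001] 0.9 [251 195]
top rest [0.308 0.309 0.002] 0.73 [222 279]
top rest [ 0.59  -0.248  0.049] 0.59 [409 183]
top rest_grip [0.312 0.304 0.043] 0.89 [221 277]
top rest_grip [0.566 0.234 0.048] 0.76 [247 191]
top glue [ 0.454 -0.161 -0.001] 0.62 [379 230]
top flux [ 0.633 -0.361  0.005] 0.95 [443 172]
top beads [ 0.505  0.135 -0.001] 0.83 [282 214]
top offcut [ 0.743 -0.023  0.002] 0.79 [333 139]
top hanger [ 0.59  -0.244  0.051] 0.49 [407 182]
top hanger [0.569 0.232 0.041] 0.29 [248 1
[... 526 characters left out ...]
0.044] 0.7 [316 173]
side mallet_face [0.612 0.213 0.041] 0.81 [334 175]
side rest [ 0.311  0.303 -0.001] 0.88 [230 181]
side rest [0.564 0.232 0.001] 0.85 [317 184]
side rest_grip [0.564 0.234 0.042] 0.89 [316 173]
side rest_grip [0.308 0.305 0.042] 0.78 [227 169]
side glue [ 0.458 -0.161  0.003] 0.86 [304 291]
side glue [ 0.752 -0.022  0.003] 0.46 [406 232]
side flux [ 0.585 -0.243  0.171] 0.63 [375 257]
side flux [ 0.467 -0.287 -0.002] 0.61 [319 340]
side flux [ 0.638 -0.36  -0.001] 0.6 [411 356]
side beads [0.502 0.127 0.002] 0.89 [302 209]
side offcut [ 0.751 -0.025 -0.001] 0.69 [406 234]
side hanger [ 0.592 -0.247  0.05 ] 0.78 [374 298]
1.7 [ 0.172 -0.496  0.231] [-3.098 -0.522 -0.   ]
```

View pics/t0.png

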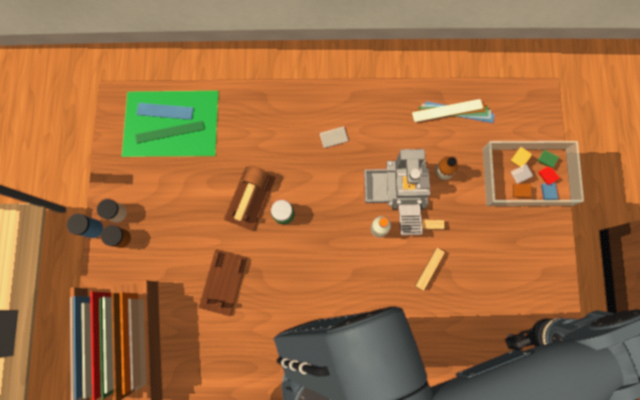

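View pics/s0.png

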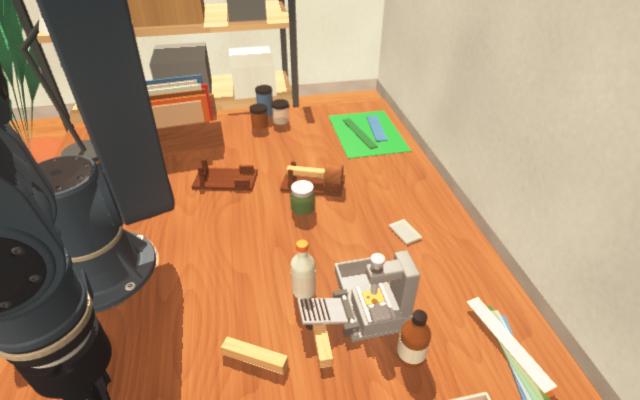

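Top view: two rests, at (249,195) with the mallet and at (225,280) empty. The far one at (249,195) is meant because it is farther from the base (0.61 m against 0.43 m). Two chocks, at (434,224) under the pedal and at (431,269) lying free. The one under the pedal is farther (about 0.55 m against 0.46 m). The glue bottle (381,227), flux (447,168), beads (282,212) and offcut (333,137) all match the network reports. I'll confirm with one enlarged crop.

```bash
cat >> h.py <<'E'
from scipy.spatial.transform import Rotation as Ro
def down(yaw,tilt=0):
    return Ro.from_euler('z',yaw)*Ro.from_euler('x',np.pi)*Ro.from_euler('y',tilt)
def plan(pts):
    "pts: list of (x,y,z,yaw[,tilt])"
    s=state();R0=Ro.from_rotvec(s['eef_rot']);p0=np.array(s['eef_pos'])
    print('t',round(s['t'],2),'p',p0.round(4),'yaw',round(np.arctan2(*R0.as_matrix()[[1,0],[0,0]]),3),'w',round(s['gripper_width'],4),'g',round(s['grasp_force'],1),'F',np.round(s['wrist_force'],1))
    for q in pts:
        d=R0.inv().apply(np.array(q[:3])-p0)/.3; r=(R0.inv()*down(*q[3:])).as_rotvec()/2
        print(q,d.round(3).tolist(),r.round(3).tolist())
E
python3 - <<'E'
from h import *
a=cv2.imread('pics/t0.png');
c=np.hstack([cv2.resize(a[155:315,190:310],(400,533),interpolation=cv2.INTER_CUBIC),cv2.resize(a[140:300,355:475],(400,533),interpolation=cv2.INTER_CUBIC)])
cv2.imwrite('pics/crop.png',c)
plan([(.38,-.25,.33,.33),(.45,0,.33,0)])
E
```

```text
t 1.7 p [ 0.172  -0.496   0.2313] yaw 0.334 w 0.0854 g 0.0 F [ 0.3 -0.7  0.5]
(0.38, -0.25, 0.33, 0.33) [0.924, -0.548, -0.329] [-0.0, -0.0, 0.002]
(0.45, 0, 0.33, 0) [1.417, -1.259, -0.329] [-0.0, -0.0, 0.167]
```

View pics/crop.png

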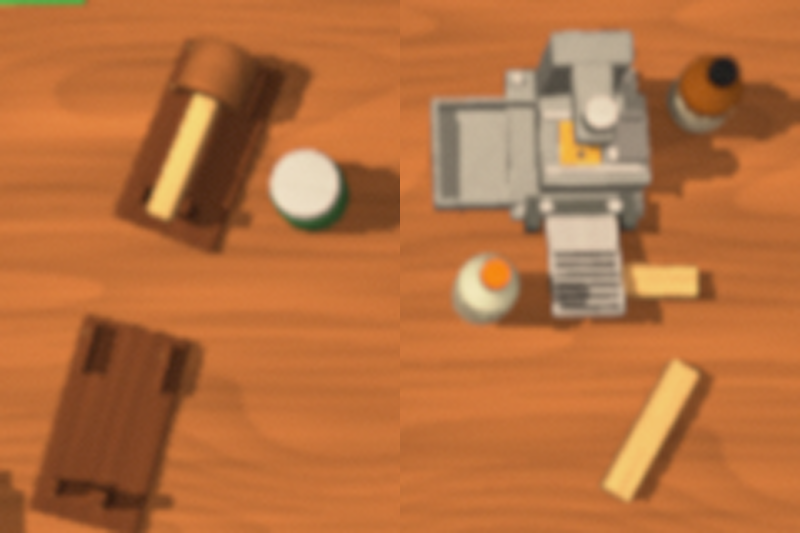

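The crop confirms both choices: the mallet lies on the far rest at crop (185,150), and the chock sticks out from under the tread at crop (665,280). The free bar at (650,430) and the empty rest at (115,420) are the look-alikes. Moving now.

Call:
carry_out(
  steps=[
    [[1,0.92,-0.55,-0.33,0,0,0],[1,0.92,-0.55,-0.33,0,0,0],[1,0.92,-0.55,-0.33,0,0,0],[1,0.92,-0.55,-0.33,0,0,0],[1,0.92,-0.55,-0.33,0,0,0],[1,0.92,-0.55,-0.33,0,0,0],[1,0.92,-0.55,-0.33,0,0,0],[1,0.92,-0.55,-0.33,0,0,0],[1,0.92,-0.55,-0.33,0,0,0]],
  ],
)

```text
t: 2.6
eef_pos: [0.3792, -0.2492, 0.3304]
eef_rot: [3.097, 0.526, 0.0]
wrist_force: [0.8, -1.2, -0.2]
gripper_width: 0.0856
grasp_force: 0.0
```

Run:
```python
from h import *
plan([(.45,0,.33,0),(.46,.03,.33,-.2)])
q=camera_params('wrist');R=cv2.Rodrigues(np.float64(q['rvec']))[0];print('cam',-R.T@np.float64(q['tvec']).ravel(),'fwd',R[2])
```

```text
t 2.6 p [ 0.3792 -0.2492  0.3304] yaw 0.336 w 0.0856 g 0.0 F [ 0.8 -1.2 -0.2]
(0.45, 0, 0.33, 0) [0.497, -0.706, 0.001] [0.0, -0.0, 0.168]
(0.46, 0.03, 0.33, -0.2) [0.561, -0.79, 0.001] [0.0, -0.0, 0.268]
cam [ 0.4565541  -0.22205711  0.47285543] fwd [-0.29877935 -0.10360384 -0.94868179]
```

Call:
carry_out(
  steps=[
    [[1,0.56,-0.79,0,0,0,0.27],[1,0.56,-0.79,0,0,0,0.27],[1,0.56,-0.79,0,0,0,0.27],[1,0.56,-0.79,0,0,0,0.27],[1,0.56,-0.79,0,0,0,0.27],[1,0.56,-0.79,0,0,0,0.27],[1,0.56,-0.79,0,0,0,0.27]],
  ],
)

```text
t: 3.3
eef_pos: [0.4447, -0.0562, 0.33]
eef_rot: [-3.096, 0.232, -0.002]
wrist_force: [0.7, -0.2, -0.5]
gripper_width: 0.0855
grasp_force: 0.0
```

Run:
```python
from h import *
plan([(.55,.23,.3,-.4)])
```

```text
t 3.3 p [ 0.4447 -0.0562  0.33  ] yaw -0.149 w 0.0855 g 0.0 F [ 0.7 -0.2 -0.5]
(0.55, 0.23, 0.3, -0.4) [0.205, -0.991, 0.136] [-0.018, 0.003, 0.125]
```

Call:
carry_out(
  steps=[
    [[1,0.2,-0.98,0.13,0,0,0.125],[1,0.2,-0.98,0.13,0,0,0.125],[1,0.2,-0.98,0.13,0,0,0.125],[1,0.2,-0.98,0.13,0,0,0.125],[1,0.2,-0.98,0.13,0,0,0.125],[1,0.2,-0.98,0.13,0,0,0.125],[1,0.2,-0.98,0.13,0,0,0.125],[1,0.2,-0.98,0.13,0,0,0.125],[1,0.2,-0.98,0.13,0,0,0.125],[1,0.2,-0.98,0.13,0,0,0.125]],
  ],
)

```text
t: 4.3
eef_pos: [0.4282, -0.1244, 0.3085]
eef_rot: [-3.021, 0.511, -0.003]
wrist_force: [0.1, 0.1, 1.0]
gripper_width: 0.0853
grasp_force: 0.0
```

Run:
```python
from h import *
np.set_printoptions(precision=4,suppress=True)
snap('wrist','w1')
for n in ['mallet','mallet_face','rest','rest_grip']:
  for d in mark_of('wrist',n):
    if d['confidence']>.2: print(n,np.array(d['centre']),round(d['confidence'],2),px('wrist',d['centre'])[0])
plan([(.568,.232,.15,-.39)])
```

```text
mallet [0.5683 0.2309 0.0398] 0.71 [ 63 143]
mallet_face [0.6124 0.2132 0.0404] 0.73 [ 56 108]
rest [ 0.3095  0.3072 -0.0002] 0.96 [126 289]
rest [ 0.566   0.2312 -0.0004] 0.66 [ 85 140]
rest_grip [0.3127 0.3046 0.044 ] 0.71 [110 302]
rest_grip [0.5655 0.2295 0.0395] 0.6 [ 65 144]
t 4.55 p [ 0.4282 -0.1246  0.3085] yaw -0.335 w 0.0854 g 0.0 F [-0.4  1.4  0.7]
(0.568, 0.232, 0.15, -0.39) [0.055, -1.232, 0.624] [-0.038, 0.007, 0.027]
```

View pics/w1.png

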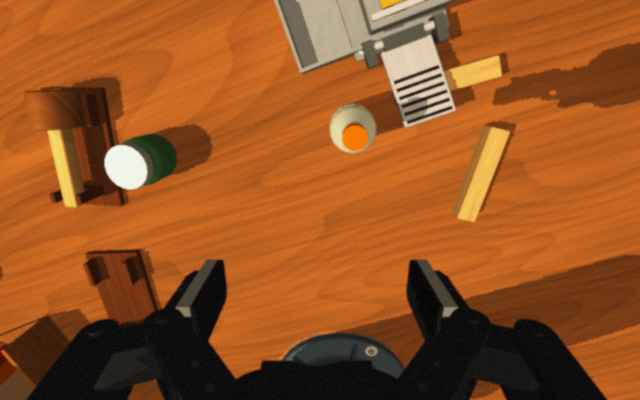

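Wrist view: the mallet is on the far rest at (60,150), the beads at (140,160), the press with tread at (415,80), the chock at (475,70) and the glue at (352,130). The arm did not travel as asked, so I'm checking the joints.

Run:
```python
from h import *
np.set_printoptions(precision=3,suppress=True)
s=state();print(np.array(s['joint_pos']),np.array(s['joint_velocities']),Ro.from_rotvec(s['eef_rot']).as_matrix())
```

```text
[-0.336  0.094  0.001  1.49   0.077  3.141] [-0.002  0.001  0.002  0.    -0.002  0.   ] [[ 0.944 -0.329  0.015]
 [-0.329 -0.941  0.076]
 [-0.011 -0.077 -0.997]]
```

Run:
```python
from h import *
plan([(.5,.1,.33,1.25)])
```

```text
t 4.55 p [ 0.4282 -0.1246  0.3085] yaw -0.335 w 0.0854 g 0.0 F [-0.4  1.4  0.7]
(0.5, 0.1, 0.33, 1.25) [-0.021, -0.789, -0.011] [-0.035, -0.026, -0.792]
```

Call:
carry_out(
  steps=[
    [[1,-0.02,-0.79,-0.01,-0.035,-0.026,-0.79],[1,-0.02,-0.79,-0.01,-0.035,-0.026,-0.79],[1,-0.02,-0.79,-0.01,-0.035,-0.026,-0.79],[1,-0.02,-0.79,-0.01,-0.035,-0.026,-0.79],[1,-0.02,-0.79,-0.01,-0.035,-0.026,-0.79],[1,-0.02,-0.79,-0.01,-0.035,-0.026,-0.79],[1,-0.02,-0.79,-0.01,-0.035,-0.026,-0.79],[1,-0.02,-0.79,-0.01,-0.035,-0.026,-0.79],[1,-0.02,-0.79,-0.01,-0.035,-0.026,-0.79],[1,-0.02,-0.79,-0.01,-0.035,-0.026,-0.79],[1,-0.02,-0.79,-0.01,-0.035,-0.026,-0.79],[1,-0.02,-0.79,-0.01,-0.035,-0.026,-0.79]],
  ],
)

```text
t: 5.75
eef_pos: [0.5004, 0.1003, 0.3298]
eef_rot: [2.55, 1.833, -0.0]
wrist_force: [-0.1, -0.6, -0.2]
gripper_width: 0.0854
grasp_force: 0.0
```

Run:
```python
from h import *
plan([(.57,.23,.25,2.75)])
```

```text
t 5.75 p [0.5004 0.1003 0.3298] yaw 1.246 w 0.0854 g 0.0 F [-0.1 -0.6 -0.2]
(0.57, 0.23, 0.25, 2.75) [0.484, 0.082, 0.266] [-0.0, 0.0, -0.752]
```

Call:
carry_out(
  steps=[
    [[1,0.48,0.08,0.26,0,0,-0.75],[1,0.48,0.08,0.26,0,0,-0.75],[1,0.48,0.08,0.26,0,0,-0.75],[1,0.48,0.08,0.26,0,0,-0.75],[1,0.48,0.08,0.26,0,0,-0.75],[1,0.48,0.08,0.26,0,0,-0.75],[1,0.48,0.08,0.26,0,0,-0.75],[1,0.48,0.08,0.26,0,0,-0.75],[1,0.48,0.08,0.26,0,0,-0.75],[1,0.48,0.08,0.26,0,0,-0.75],[1,0.48,0.08,0.26,0,0,-0.75]],
  ],
)

```text
t: 6.85
eef_pos: [0.5692, 0.2288, 0.2515]
eef_rot: [0.619, 3.08, -0.001]
wrist_force: [-0.3, -0.4, 0.0]
gripper_width: 0.0854
grasp_force: 0.0
```

Run:
```python
from h import *
np.set_printoptions(precision=4,suppress=True)
im=snap('wrist','w2')
for c in ['wrist']:
 for n in ['mallet','mallet_face','rest','rest_grip','beads']:
  for d in mark_of(c,n):
    if d['confidence']>.2: print(n,np.array(d['centre']),round(d['confidence'],2),px(c,d['centre'])[0])
# handle: yellow mask -> axis at top face z=.053
hsv=cv2.cvtColor(im,cv2.COLOR_RGB2HSV)
m=cv2.inRange(hsv,(17,90,150),(32,255,255));n,l,st,ce=cv2.connectedComponentsWithStats(m)
for i in np.argsort(-st[1:,4])[:3]+1:
  ct=cv2.findContours((l==i).astype(np.uint8),0,2)[0][0];r=cv2.minAreaRect(ct);b=cv2.boxPoints(r)
  g=ray('wrist',b,.053);print(st[i],b.round().tolist(),g[:,:2].round(4).tolist())
plan([])
```

```text
mallet [0.57   0.2322 0.0433] 0.88 [319 167]
mallet_face [0.6032 0.2156 0.0398] 0.55 [317 198]
mallet_face [0.5637 0.2299 0.0425] 0.32 [315 163]
rest_grip [0.5628 0.2302 0.0418] 0.82 [315 162]
beads [ 0.5044  0.1285 -0.0002] 0.59 [221 144]
[ 305   79   23  107 2018] [[304.0, 79.0], [324.0, 78.0], [328.0, 185.0], [308.0, 186.0]] [[0.4782, 0.2546], [0.4853, 0.2731], [0.5901, 0.2342], [0.5823, 0.2137]]
[  0 180  29  40 750] [[-0.0, 180.0], [28.0, 180.0], [28.0, 219.0], [0.0, 219.0]] [[0.4351, -0.1147], [0.4494, -0.0815], [0.4885, -0.1139], [0.474, -0.1489]]
[  0 302  25  29 361] [[-12.0, 317.0], [1.0, 301.0], [25.0, 320.0], [12.0, 336.0]] [[0.5828, -0.273], [0.5691, -0.2338], [0.6063, -0.2224], [0.6214, -0.2619]]
t 7.15 p [0.5692 0.2288 0.2516] yaw 2.743 w 0.0853 g 0.0 F [ 0.2 -0.3 -0.3]
```

View pics/w2.png

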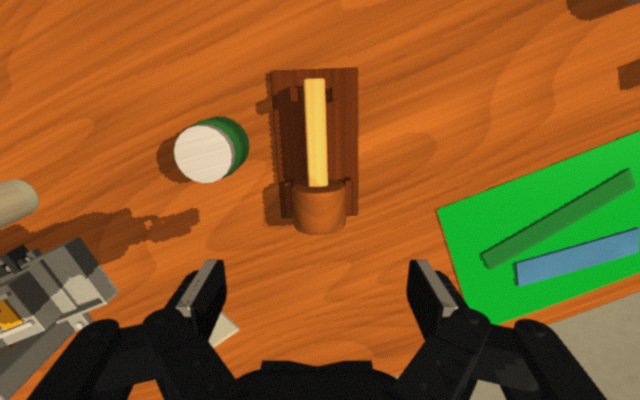

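Wrist view: the handle runs from (315,79) to (318,186) with the head at (320,210), and the beads at (210,150) are clear of the fingers. The handle fit gives the grip at (0.567, 0.231) with mallet yaw -0.37.

Run:
```python
from h import *
plan([(.567,.2312,.08,2.772),(.567,.2312,.023,2.772)])
```

```text
t 7.15 p [0.5692 0.2288 0.2516] yaw 2.743 w 0.0853 g 0.0 F [ 0.2 -0.3 -0.3]
(0.567, 0.2312, 0.08, 2.772) [0.01, 0.005, 0.572] [-0.0, 0.0, -0.015]
(0.567, 0.2312, 0.023, 2.772) [0.01, 0.005, 0.762] [-0.0, 0.0, -0.015]
```

Call:
carry_out(
  steps=[
    [[1,0.01,0.005,0.15,0,0,-0.015],[1,0.01,0.005,0.3,0,0,-0.015],[1,0.01,0.005,0.45,0,0,-0.015],[1,0.01,0.005,0.57,0,0,-0.015],[1,0.01,0.005,0.64,0,0,-0.015],[1,0.01,0.005,0.7,0,0,-0.015],[1,0.01,0.005,0.74,0,0,-0.015],[1,0.01,0.005,0.76,0,0,-0.015],[1,0.01,0.005,0.76,0,0,-0.015],[-1,0.01,0.005,0.76,0,0,-0.015],[-1,0.01,0.005,0.76,0,0,-0.015],[-1,0.01,0.005,0.76,0,0,-0.015],[-1,0.01,0.005,0.76,0,0,-0.015],[-1,0.01,0.005,0.76,0,0,-0.015],[-1,0.01,0.005,0.76,0,0,-0.015],[-1,0.01,0.005,0.76,0,0,-0.015],[-1,0.01,0.005,0.76,0,0,-0.015],[-1,0.01,0.005,0.76,0,0,-0.015]],
  ],
)

```text
t: 8.95
eef_pos: [0.5673, 0.2313, 0.0242]
eef_rot: [0.572, 3.088, -0.0]
wrist_force: [-0.7, -0.8, 5.8]
gripper_width: 0.021
grasp_force: 58.9
```

Call:
carry_out(
  steps=[
    [[-1,0,0,-0.03,0,0,0],[-1,0,0,-0.08,0,0,0],[-1,0,0,-0.15,0,0,0],[-1,0,0,-0.25,0,0,0],[-1,0,0,-0.35,0,0,0],[-1,0,0,-0.45,0,0,0],[-1,0,0,-0.55,0,0,0],[-1,0,0,-0.65,0,0,0],[-1,0,0,-0.75,0,0,0],[-1,0,0,-0.85,0,0,0],[-1,0,0,-0.9,0,0,0],[-1,0,0,-0.9,0,0,0]],
  ],
)

```text
t: 10.15
eef_pos: [0.5675, 0.2317, 0.2961]
eef_rot: [0.572, 3.086, 0.002]
wrist_force: [0.8, 0.3, -2.0]
gripper_width: 0.0209
grasp_force: 58.8
```

Run:
```python
from h import *
np.set_printoptions(precision=4,suppress=True)
R=state();M=Ro.from_rotvec(R['eef_rot']).as_matrix();
for c in('top','side'):
 capture(c)
 for n in ['punch_top','press_point','nest','mallet','mallet_face','press']:
  for d in mark_of(c,n):
    if d['confidence']>.3: print(c,n,np.array(d['centre']),round(d['confidence'],2))
plan([(.545,-.03,.29,2.95),(.542,-.247,.25,3.14)])
```

```text
top press_point [0.6062 0.2164 0.3164] 0.66
top press_point [ 0.5882 -0.2527  0.0012] 0.64
top nest [ 0.5858 -0.2474  0.0507] 0.7
top nest [ 0.635  -0.358   0.0041] 0.41
top mallet [0.5703 0.2333 0.3115] 0.57
top mallet_face [0.6077 0.217  0.3161] 0.53
top press [ 0.5577 -0.243  -0.001 ] 0.93
side punch_top [ 0.59   -0.2447  0.1673] 0.75
side press_point [ 0.4562 -0.2528  0.0471] 0.57
side nest [ 0.587  -0.2496  0.0584] 0.56
side mallet [0.568  0.232  0.3107] 0.82
side mallet [ 0.5849 -0.2515  0.0567] 0.62
side mallet [ 0.5897 -0.2454  0.1693] 0.52
side mallet_face [0.6081 0.2121 0.3087] 0.93
side press [ 0.5578 -0.2413 -0.0028] 0.7
side press [ 0.7522 -0.0225  0.001 ] 0.58
t 10.85 p [0.5669 0.2314 0.2936] yaw 2.775 w 0.0216 g 58.8 F [ 0.  -0.3 -1.2]
(0.545, -0.03, 0.29, 2.95) [-0.244, -0.84, 0.013] [-0.0, 0.0, -0.087]
(0.542, -0.247, 0.25, 3.14) [-0.494, -1.518, 0.147] [-0.0, 0.0, -0.182]
```

Call:
carry_out(
  steps=[
    [[-1,-0.03,-0.12,0,0,0,-0.01],[-1,-0.06,-0.24,0,0,0,-0.025],[-1,-0.1,-0.36,0,0,0,-0.035],[-1,-0.14,-0.48,0,0,0,-0.05],[-1,-0.17,-0.6,0,0,0,-0.06],[-1,-0.21,-0.72,0,0,0,-0.075],[-1,-0.24,-0.84,0,0,0,-0.087],[-1,-0.27,-0.92,0,0,0,-0.1],[-1,-0.29,-0.97,0,0,0,-0.11],[-1,-0.29,-0.97,0,0,0,-0.11]],
  ],
)

```text
t: 11.85
eef_pos: [0.5438, -0.0734, 0.2939]
eef_rot: [0.233, 3.133, -0.002]
wrist_force: [-0.4, 0.6, -1.2]
gripper_width: 0.0212
grasp_force: 59.1
```

Run:
```python
from h import *
plan([(.541,-.247,.22,3.14)])
```

```text
t 11.85 p [ 0.5438 -0.0734  0.2939] yaw 2.993 w 0.0212 g 59.1 F [-0.4  0.6 -1.2]
(0.541, -0.247, 0.22, 3.14) [-0.076, -0.573, 0.247] [-0.001, 0.0, -0.074]
```

Call:
carry_out(
  steps=[
    [[-1,-0.01,-0.12,0.02,0,0,-0.015],[-1,-0.03,-0.24,0.05,0,0,-0.03],[-1,-0.05,-0.36,0.1,0,0,-0.045],[-1,-0.06,-0.46,0.15,0,0,-0.06],[-1,-0.07,-0.53,0.2,0,0,-0.07],[-1,-0.075,-0.57,0.23,0,0,-0.074],[-1,-0.075,-0.57,0.245,0,0,-0.074],[-1,-0.075,-0.57,0.245,0,0,-0.074]],
  ],
)

```text
t: 12.65
eef_pos: [0.5411, -0.243, 0.2202]
eef_rot: [0.002, -3.141, -0.0]
wrist_force: [0.4, 0.7, -1.8]
gripper_width: 0.0208
grasp_force: 59.3
```

Run:
```python
from h import *
np.set_printoptions(precision=4,suppress=True)
a=snap('side','s1')
for n in ['punch_top','mallet_face','mallet']:
  for d in mark_of('side',n):
    if d['confidence']>.3: print(n,np.array(d['centre']),round(d['confidence'],2))
plan([(.541,-.247,.186,3.14),(.541,-.247,.17,3.14)])
cv2.imwrite('pics/s1c.png',cv2.resize(a[190:370,260:500,::-1],(800,600),interpolation=cv2.INTER_CUBIC))
```

```text
punch_top [ 0.5863 -0.2444  0.1722] 0.75
punch_top [ 0.5894 -0.2471  0.0501] 0.57
punch_top [ 0.749  -0.0238 -0.0006] 0.47
mallet_face [ 0.5877 -0.2447  0.2377] 0.86
mallet_face [ 0.4588 -0.1588  0.0025] 0.71
mallet [ 0.5429 -0.2417  0.2405] 0.57
t 12.85 p [ 0.5417 -0.243   0.2214] yaw -3.139 w 0.0213 g 59.3 F [-0.4  0.4 -1.1]
(0.541, -0.247, 0.186, 3.14) [0.003, -0.013, 0.118] [-0.001, 0.001, 0.002]
(0.541, -0.247, 0.17, 3.14) [0.003, -0.013, 0.171] [-0.001, 0.001, 0.002]
```

View pics/s1c.png

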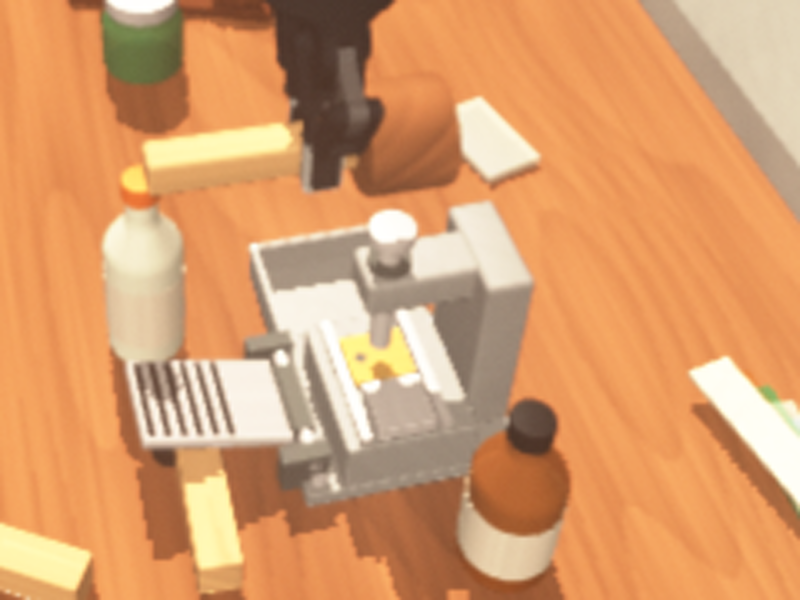

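The side crop shows the mallet level, with its head at (410,130) right above the punch head at (390,230). Striking now.

Call:
carry_out(
  steps=[
    [[-1,0,-0.007,0.08,0,0,0],[-1,0,-0.007,0.12,0,0,0],[-1,0,-0.007,0.14,0,0,0],[-1,0,-0.007,0.155,0,0,0],[-1,0,-0.007,0.165,0,0,0],[-1,0,-0.007,0.168,0,0,0],[-1,0,-0.007,0.168,0,0,0]],
  ],
)

```text
t: 13.55
eef_pos: [0.5413, -0.2459, 0.1718]
eef_rot: [-0.003, 3.14, -0.002]
wrist_force: [-4.5, 3.5, 8.9]
gripper_width: 0.0213
grasp_force: 61.0
```

Call:
carry_out(
  steps=[
    [[-1,0,0,0.006,0,0,0],[-1,0,0,0.01,0,0,0],[-1,0,0,0.01,0,0,0]],
  ],
)

```text
t: 13.85
eef_pos: [0.541, -0.2463, 0.1703]
eef_rot: [-0.002, 3.139, -0.003]
wrist_force: [-10.2, 3.4, 22.6]
gripper_width: 0.0209
grasp_force: 63.0
```

Run:
```python
from h import *
np.set_printoptions(precision=4,suppress=True)
a=snap('side','s2')
for n in ['punch_top','mallet_face','mallet']:
  for d in mark_of('side',n):
    if d['confidence']>.3: print(n,np.array(d['centre']),round(d['confidence'],2))
plan([])
```

```text
punch_top [ 0.5895 -0.2429  0.155 ] 0.52
mallet_face [ 0.5876 -0.2457  0.1886] 0.96
mallet [ 0.5426 -0.2466  0.1916] 0.87
t 14.05 p [ 0.541  -0.2463  0.1704] yaw -3.14 w 0.0212 g 63.0 F [-10.3   3.1  21. ]
```

Call:
carry_out(
  steps=[
    [[-1,0,0,-0.05,0,0,0],[-1,0,0,-0.15,0,0,0],[-1,0,0,-0.27,0,0,0],[-1,0,0,-0.38,0,0,0],[-1,0,0.08,-0.42,0,0,0.01],[-1,0,0.2,-0.42,0,0,0.03],[-1,0,0.32,-0.42,0,0,0.05],[-1,0,0.44,-0.42,0,0,0.07],[-1,0,0.56,-0.42,0,0,0.09],[-1,0,0.68,-0.42,0,0,0.11],[-1,0,0.8,-0.42,0,0,0.13],[-1,0,0.9,-0.42,0,0,0.15],[-1,0,0.95,-0.42,0,0,0.16],[-1,0,0.95,-0.42,0,0,0.16]],
  ],
)

```text
t: 15.45
eef_pos: [0.5408, 0.0408, 0.2932]
eef_rot: [0.495, 3.102, -0.0]
wrist_force: [-0.2, -0.4, -1.1]
gripper_width: 0.0213
grasp_force: 59.7
```

Run:
```python
from h import *
capture('side')
print([(d['centre'],d['confidence']) for d in mark_of('side','punch_top')])
plan([(.5673,.2313,.29,2.774)])
```

```text
[([0.5885, -0.2479, 0.1711], 0.58)]
t 15.55 p [0.5408 0.039  0.2931] yaw 2.824 w 0.0209 g 59.7 F [-0.1 -1.2 -2.7]
(0.5673, 0.2313, 0.29, 2.774) [0.116, 0.637, 0.01] [-0.0, 0.0, 0.025]
```

Call:
carry_out(
  steps=[
    [[-1,0.02,0.12,0,0,0,0.005],[-1,0.045,0.24,0,0,0,0.01],[-1,0.065,0.36,0,0,0,0.015],[-1,0.085,0.47,0,0,0,0.02],[-1,0.1,0.56,0,0,0,0.023],[-1,0.115,0.62,0,0,0,0.025],[-1,0.115,0.637,0.02,0,0,0.025],[-1,0.115,0.637,0.1,0,0,0.025],[-1,0.115,0.637,0.22,0,0,0.025],[-1,0.115,0.637,0.34,0,0,0.025],[-1,0.115,0.637,0.46,0,0,0.025],[-1,0.115,0.637,0.53,0,0,0.025],[-1,0.115,0.637,0.53,0,0,0.025],[-1,0.115,0.637,0.53,0,0,0.025]],
  ],
)

```text
t: 16.95
eef_pos: [0.5682, 0.2301, 0.1342]
eef_rot: [0.577, 3.088, -0.002]
wrist_force: [-0.3, 0.4, -1.9]
gripper_width: 0.0211
grasp_force: 59.7
```

Run:
```python
from h import *
np.set_printoptions(precision=4,suppress=True)
capture('side')
for n in ['mallet_face','mallet']:
  for d in mark_of('side',n):
    if d['confidence']>.3: print(n,np.array(d['centre']),round(d['confidence'],2))
plan([(.5673,.2313,.06,2.774),(.5673,.2313,.0245,2.774)])
```

```text
mallet_face [0.6125 0.212  0.1531] 0.76
mallet [0.5693 0.2307 0.1546] 0.67
t 17.1 p [0.569  0.2311 0.1355] yaw 2.773 w 0.0216 g 59.7 F [ 0.2  1.5 -2.4]
(0.5673, 0.2313, 0.06, 2.774) [0.006, -0.002, 0.252] [0.001, 0.001, -0.001]
(0.5673, 0.2313, 0.0245, 2.774) [0.006, -0.002, 0.37] [0.001, 0.001, -0.001]
```

Call:
carry_out(
  steps=[
    [[-1,0.004,0,0.1,0,0,0],[-1,0.004,0,0.2,0,0,0],[-1,0.004,0,0.26,0,0,0],[-1,0.004,0,0.3,0,0,0],[-1,0.004,0,0.33,0,0,0],[-1,0.004,0,0.35,0,0,0],[-1,0.004,0,0.36,0,0,0],[-1,0.004,0,0.365,0,0,0],[-1,0.004,0,0.365,0,0,0]],
  ],
)

```text
t: 18.0
eef_pos: [0.5672, 0.2316, 0.0251]
eef_rot: [0.575, 3.087, 0.0]
wrist_force: [-0.5, -0.7, 3.2]
gripper_width: 0.0214
grasp_force: 60.5
```

Call:
carry_out(
  steps=[
    [[1,0,0,0,0,0,0],[1,0,0,0,0,0,0],[1,0,0,0,0,0,0],[1,0,0,0,0,0,0],[1,0,0,0,0,0,0],[1,0,0,0,0,0,0],[1,0,0,-0.05,0,0,0],[1,0,0,-0.15,0,0,0],[1,0,0,-0.3,0,0,0],[1,0,0,-0.45,0,0,0],[1,0,0,-0.6,0,0,0],[1,0,0,-0.75,0,0,0],[1,0,0,-0.85,0,0,0],[1,0,0,-0.85,0,0,0]],
  ],
)

```text
t: 19.4
eef_pos: [0.5682, 0.2323, 0.2842]
eef_rot: [0.574, 3.082, 0.005]
wrist_force: [0.4, 0.8, -0.6]
gripper_width: 0.0854
grasp_force: 0.0
```

Run:
```python
from h import *
np.set_printoptions(precision=4,suppress=True)
for c in('wrist','side','top'):
 a=snap(c,'r_'+c)
 for n in (['mallet_face','mallet','chock'] if c!='wrist' else ['mallet_face','mallet']):
  for f in (mark_of,boxes_of):
   for d in f(c,n):
    if d['confidence']>.3: print(c,n,f.__name__,np.array(d['centre']),round(d['confidence'],2))
im=cv2.imread('pics/r_wrist.png')
hsv=cv2.cvtColor(im,cv2.COLOR_BGR2HSV)
m=cv2.inRange(hsv,(17,90,150),(32,255,255));n,l,st,ce=cv2.connectedComponentsWithStats(m)
for i in np.argsort(-st[1:,4])[:1]+1:
  ct=cv2.findContours((l==i).astype(np.uint8),0,2)[0][0];b=cv2.boxPoints(cv2.minAreaRect(ct))
  print(b.round().tolist(),ray('wrist',b,.053)[:,:2].round(4).tolist())
plan([(.53,-.0,.3,1.6),(.46,-.2,.3,1.57)])
```

```text
wrist mallet_face call [0.6084 0.2124 0.0445] 0.86
wrist mallet_face call [0.5836 0.2302 0.0529] 0.79
wrist mallet call [0.5714 0.2361 0.042 ] 0.63
wrist mallet call [0.5896 0.2348 0.0498] 0.86
side mallet_face call [0.586  0.2166 0.0494] 0.82
side mallet call [0.5725 0.2318 0.0427] 0.95
side mallet call [0.5048 0.1282 0.0008] 0.74
side mallet call [ 0.4641 -0.2853 -0.0023] 0.5
side mallet call [0.5841 0.216  0.0575] 0.9
side chock call [ 0.3389 -0.3035 -0.0007] 0.91
side chock call [ 0.466  -0.2862 -0.0006] 0.59
side chock call [ 0.461  -0.3184  0.0272] 0.89
side chock call [ 0.3397 -0.3122  0.0231] 0.82
side chock call [ 0.5891 -0.2492  0.056 ] 0.67
top mallet_face call [0.6098 0.2182 0.0439] 0.59
top mallet_face call [0.5956 0.2052 0.065 ] 0.78
top mallet_face call [0.5775 0.1902 0.017 ] 0.33
top mallet call [0.5708 0.2295 0.0404] 0.55
top mallet call [ 0.5839 -0.2459  0.1699] 0.52
top mallet call [0.6009 0.2034 0.0618] 0.78
top chock call [ 0.3337 -0.3073 -0.    ] 0.76
top chock call [ 0.4698 -0.2882 -0.006 ] 0.75
top chock call [ 0.3344 -0.3051  0.0278] 0.75
top chock call [ 0.4679 -0.3208  0.0293] 0.55
[[306.0, 81.0], [323.0, 81.0], [323.0, 179.0], [306.0, 179.0]] [[0.4763, 0.2553], [0.483, 0.2726], [0.5865, 0.2333], [0.5792, 0.2144]]
t 20.35 p [0.5668 0.2317 0.2793] yaw 2.773 w 0.0853 g 0.0 F [-0.4  0.1  0.2]
(0.53, -0.0, 0.3, 1.6) [-0.164, -0.765, -0.068] [-0.0, 0.0, 0.587]
(0.46, -0.2, 0.3, 1.57) [-0.186, -1.471, -0.068] [-0.0, 0.0, 0.602]
```

View pics/r_wrist.png

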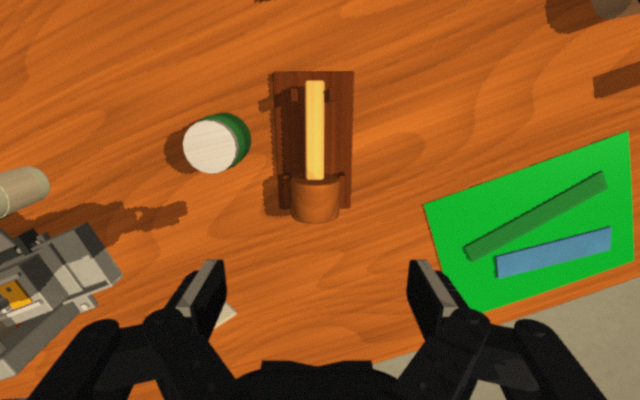

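The mallet is back on its rest as before: handle (315,80)-(315,180), head (316,200) between the rails. Next is the chock.

Run:
```python
from h import *
plan([(.48,-.03,.3,3.75)])
```

```text
t 20.35 p [0.5668 0.2317 0.2793] yaw 2.773 w 0.0853 g 0.0 F [-0.4  0.1  0.2]
(0.48, -0.03, 0.3, 3.75) [-0.044, -0.918, -0.068] [-0.0, 0.0, -0.488]
```

Call:
carry_out(
  steps=[
    [[0.3,-0.04,-0.92,-0.07,0,0,-0.49],[0.3,-0.04,-0.92,-0.07,0,0,-0.49],[0.3,-0.04,-0.92,-0.07,0,0,-0.49],[0.3,-0.04,-0.92,-0.07,0,0,-0.49],[0.3,-0.04,-0.92,-0.07,0,0,-0.49],[0.3,-0.04,-0.92,-0.07,0,0,-0.49],[0.3,-0.04,-0.92,-0.07,0,0,-0.49],[0.3,-0.04,-0.92,-0.07,0,0,-0.49],[0.3,-0.04,-0.92,-0.07,0,0,-0.49],[0.3,-0.04,-0.92,-0.07,0,0,-0.49],[0.3,-0.04,-0.92,-0.07,0,0,-0.49]],
  ],
)

```text
t: 21.45
eef_pos: [0.4787, -0.0294, 0.3003]
eef_rot: [0.945, -2.996, 0.001]
wrist_force: [0.5, -0.8, -0.2]
gripper_width: 0.0556
grasp_force: 0.0
```

Run:
```python
from h import *
plan([(.465,-.3,.25,4.712)])
```

```text
t 21.45 p [ 0.4787 -0.0294  0.3003] yaw -2.53 w 0.0556 g 0.0 F [ 0.5 -0.8 -0.2]
(0.465, -0.3, 0.25, 4.712) [0.555, -0.712, 0.168] [-0.0, -0.0, -0.48]
```

Call:
carry_out(
  steps=[
    [[0.3,0.55,-0.71,0.17,0,0,-0.48],[0.3,0.55,-0.71,0.17,0,0,-0.48],[0.3,0.55,-0.71,0.17,0,0,-0.48],[0.3,0.55,-0.71,0.17,0,0,-0.48],[0.3,0.55,-0.71,0.17,0,0,-0.48],[0.3,0.55,-0.71,0.17,0,0,-0.48],[0.3,0.55,-0.71,0.17,0,0,-0.48],[0.3,0.55,-0.71,0.17,0,0,-0.48],[0.3,0.55,-0.71,0.17,0,0,-0.48],[0.3,0.55,-0.71,0.17,0,0,-0.48],[0.3,0.55,-0.71,0.17,0,0,-0.48]],
  ],
)

```text
t: 22.55
eef_pos: [0.4661, -0.2982, 0.2501]
eef_rot: [2.222, -2.221, 0.002]
wrist_force: [-0.8, 0.0, -0.5]
gripper_width: 0.0553
grasp_force: 0.0
```

Run:
```python
from h import *
np.set_printoptions(precision=4,suppress=True)
plan([])
snap('wrist','w3')
for n in ['chock','press_point','tread','glue','flux']:
  for f in (mark_of,boxes_of):
   for d in f('wrist',n):
    if d['confidence']>.3: print(n,f.__name__,np.array(d['centre']),round(d['confidence'],2),px('wrist',d['centre'])[0])
im=cv2.imread('pics/w3.png')
hsv=cv2.cvtColor(im,cv2.COLOR_BGR2HSV)
m=cv2.inRange(hsv,(17,90,150),(32,255,255));n,l,st,ce=cv2.connectedComponentsWithStats(m)
for i in np.argsort(-st[1:,4])[:3]+1:
  ct=cv2.findContours((l==i).astype(np.uint8),0,2)[0][0];b=cv2.boxPoints(cv2.minAreaRect(ct))
  print(b.round().tolist(),ray('wrist',b,.028)[:,:2].round(4).tolist())
```

```text
t 22.55 p [ 0.4661 -0.2982  0.2501] yaw -1.571 w 0.0553 g 0.0 F [-0.8  0.  -0.5]
chock call [ 0.4718 -0.2871  0.0014] 0.89 [312 170]
chock call [ 0.3384 -0.3059 -0.0006] 0.62 [419 155]
chock call [ 0.4688 -0.3178  0.0305] 0.58 [315 149]
chock call [ 0.3446 -0.3067  0.0277] 0.57 [421 159]
chock call [ 0.5894 -0.2601  0.0546] 0.47 [208 204]
press_point call [ 0.4534 -0.2511  0.0497] 0.91 [328 210]
press_point call [ 0.5866 -0.1698  0.0076] 0.49 [228 255]
press_point call [ 0.4827 -0.2509  0.0451] 0.78 [302 209]
tread call [ 0.5388 -0.2474  0.023 ] 0.98 [258 206]
tread call [ 0.4898 -0.2453  0.0408] 0.76 [297 212]
glue call [ 0.4574 -0.1618 -0.001 ] 0.94 [323 258]
glue call [ 0.5886 -0.2435  0.1704] 0.34 [165 272]
glue call [ 0.4576 -0.1743  0.0976] 0.66 [324 292]
flux call [ 0.6367 -0.3617 -0.0029] 0.78 [176 109]
flux call [ 0.6232 -0.3646  0.0906] 0.58 [147 112]
[[376.0, 140.0], [388.0, 122.0], [476.0, 178.0], [464.0, 196.0]] [[0.3985, -0.3282], [0.3864, -0.3491], [0.2758, -0.2847], [0.2868, -0.2612]]
[[302.0, 173.0], [304.0, 119.0], [326.0, 120.0], [324.0, 174.0]] [[0.4829, -0.2902], [0.48, -0.3516], [0.4554, -0.3507], [0.457, -0.2893]]
[[190.0, 200.0], [228.0, 200.0], [228.0, 230.0], [190.0, 230.0]] [[0.6199, -0.2566], [0.5733, -0.2566], [0.5769, -0.2169], [0.6251, -0.2168]]
```

View pics/w3.png

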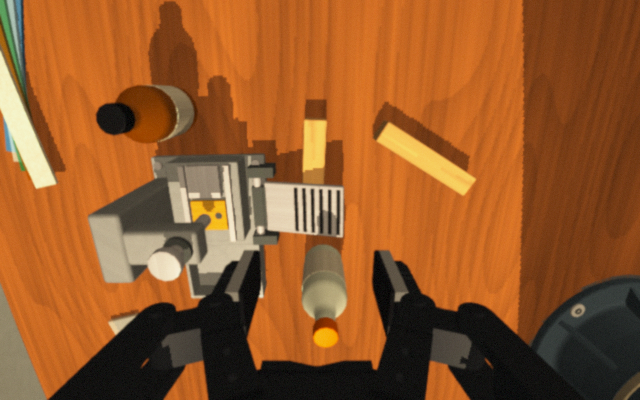

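Wrist view: the chock's free end is at (314,145) beside the tread at (305,210), the look-alike bar at (425,157), the glue at (323,290) and the flux at (150,115). The chock's centre line passes (0.4686, -0.328).

Run:
```python
from h import *
plan([(.4686,-.330,.006,4.675)])
```

```text
t 23.1 p [ 0.4657 -0.2993  0.2496] yaw -1.57 w 0.0555 g 0.0 F [0.3 0.3 0.8]
(0.4686, -0.33, 0.006, 4.675) [0.102, -0.01, 0.812] [-0.0, -0.0, 0.019]
```

Call:
carry_out(
  steps=[
    [[0.3,0.1,-0.01,0.12,0,0,0.02],[0.3,0.1,-0.01,0.27,0,0,0.02],[0.3,0.1,-0.01,0.42,0,0,0.02],[0.3,0.1,-0.01,0.56,0,0,0.02],[0.3,0.1,-0.01,0.66,0,0,0.02],[0.3,0.1,-0.01,0.74,0,0,0.02],[0.3,0.1,-0.01,0.79,0,0,0.02],[0.3,0.1,-0.01,0.81,0,0,0.02],[0.3,0.1,-0.01,0.81,0,0,0.02],[-1,0.1,-0.01,0.81,0,0,0.02],[-1,0.1,-0.01,0.81,0,0,0.02],[-1,0.1,-0.01,0.81,0,0,0.02],[-1,0.1,-0.01,0.81,0,0,0.02],[-1,0.1,-0.01,0.81,0,0,0.02],[-1,0.1,-0.01,0.81,0,0,0.02]],
  ],
)

```text
t: 24.6
eef_pos: [0.4695, -0.33, 0.008]
eef_rot: [-2.177, 2.265, -0.005]
wrist_force: [-0.3, -0.4, 6.0]
gripper_width: 0.0249
grasp_force: 60.1
```

Call:
carry_out(
  steps=[
    [[-1,0,0,-0.007,0,0,0],[-1,0.03,0,-0.007,0,0,0],[-1,0.08,0,-0.007,0,0,0],[-1,0.14,0,-0.007,0,0,0],[-1,0.2,0,-0.007,0,0,0],[-1,0.26,0,-0.007,0,0,0],[-1,0.32,0,-0.007,0,0,0],[-1,0.38,0,-0.007,0,0,0],[-1,0.43,0,-0.007,0,0,0],[-1,0.47,0,-0.007,0,0,0],[-1,0.47,0,-0.002,0,0,0],[-1,0.47,0,0,0,0,0],[1,0.47,0,0,0,0,0],[1,0.47,0,0,0,0,0],[1,0.47,0,0,0,0,0],[1,0.47,0,0,0,0,0],[1,0.47,0,0,0,0,0]],
  ],
)

```text
t: 26.3
eef_pos: [0.4633, -0.47, 0.0067]
eef_rot: [2.177, -2.264, 0.001]
wrist_force: [0.6, -0.1, 0.0]
gripper_width: 0.0854
grasp_force: 0.0
```

Call:
carry_out(
  steps=[
    [[1,0,0,-0.08,0,0,0],[1,0,0,-0.2,0,0,0],[1,0,0,-0.35,0,0,0],[-1,0,0,-0.5,0,0,0],[-1,0,0,-0.65,0,0,0],[-1,0,0,-0.75,0,0,0],[-1,0,0,-0.75,0,0,0]],
  ],
)

```text
t: 27.0
eef_pos: [0.4646, -0.4714, 0.237]
eef_rot: [2.177, -2.264, 0.013]
wrist_force: [0.0, 0.1, -0.3]
gripper_width: 0.0285
grasp_force: 0.0
```

Run:
```python
from h import *
np.set_printoptions(precision=4,suppress=True)
for c in('side','wrist','top'):
 snap(c,'u_'+c)
 for n in ['chock','press_point','punch_top','press']:
   for d in mark_of(c,n):
    if d['confidence']>.3: print(c,n,np.array(d['centre']),round(d['confidence'],2))
plan([])
a=cv2.imread('pics/u_side.png');b=cv2.imread('pics/u_top.png')
cv2.imwrite('pics/u.png',np.vstack([cv2.resize(a[200:400,200:520],(480,300)),cv2.resize(b[130:310,345:633],(480,300))]))
```

```text
side chock [ 0.3389 -0.3059 -0.0007] 0.95
side press_point [ 0.456  -0.2495  0.047 ] 0.64
side punch_top [ 0.4525 -0.2485  0.0446] 0.72
side press [ 0.5615 -0.2418 -0.0016] 0.7
side press [0.5038 0.1291 0.0016] 0.54
side press [ 0.5923 -0.2454  0.0493] 0.4
wrist chock [ 0.338  -0.3036 -0.0008] 0.64
wrist chock [ 0.4664 -0.4292  0.0005] 0.62
wrist press_point [ 0.4481 -0.2503  0.0521] 0.64
top chock [ 0.4493 -0.2514  0.0529] 0.63
top chock [ 0.3352 -0.3065 -0.0013] 0.57
top press_point [ 0.4497 -0.2503  0.0501] 0.79
top press_point [ 0.4653 -0.4335 -0.0021] 0.68
top punch_top [ 0.5871 -0.2503  0.1695] 0.6
top press [ 0.5596 -0.2423 -0.0013] 0.9
top press [ 0.6315 -0.3602  0.0037] 0.4
t 27.75 p [ 0.4632 -0.4702  0.2317] yaw -1.61 w -0.0001 g 0.0 F [-0.2  0.4  0.6]
```

View pics/u.png

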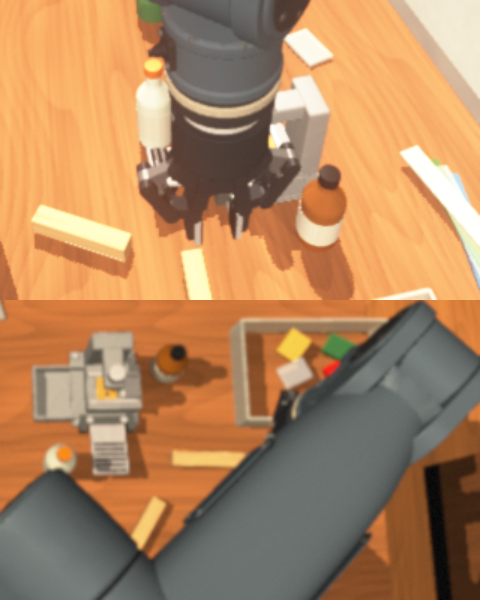

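Chock now centred at (0.466, -0.430), in the lower view at (208,459), well clear of the tread at (110,450). The glue and flux are still upright. Pedal next.

Run:
```python
from h import *
plan([(.4515,-.252,.2,4.712),(.4515,-.252,.065,4.712),(.4515,-.252,.022,4.712)])
```

```text
t 27.75 p [ 0.4632 -0.4702  0.2317] yaw -1.61 w -0.0001 g 0.0 F [-0.2  0.4  0.6]
(0.4515, -0.252, 0.2, 4.712) [-0.725, 0.068, 0.105] [-0.0, -0.0, -0.019]
(0.4515, -0.252, 0.065, 4.712) [-0.726, 0.068, 0.555] [-0.0, -0.0, -0.019]
(0.4515, -0.252, 0.022, 4.712) [-0.726, 0.068, 0.699] [-0.0, -0.0, -0.019]
```

Call:
carry_out(
  steps=[
    [[-1,-0.14,0.01,0.02,0,0,-0.01],[-1,-0.28,0.03,0.04,0,0,-0.02],[-1,-0.42,0.04,0.06,0,0,-0.02],[-1,-0.56,0.055,0.08,0,0,-0.02],[-1,-0.67,0.065,0.1,0,0,-0.02],[-1,-0.725,0.068,0.1,0,0,-0.02],[-1,-0.725,0.068,0.13,0,0,-0.02],[-1,-0.725,0.068,0.23,0,0,-0.02],[-1,-0.725,0.068,0.33,0,0,-0.02],[-1,-0.725,0.068,0.43,0,0,-0.02],[-1,-0.725,0.068,0.52,0,0,-0.02],[-1,-0.725,0.068,0.54,0,0,-0.02],[-1,-0.725,0.068,0.54,0,0,-0.02]],
  ],
)

```text
t: 29.05
eef_pos: [0.4511, -0.2528, 0.0689]
eef_rot: [2.221, -2.221, -0.001]
wrist_force: [0.1, -0.2, 0.9]
gripper_width: -0.0002
grasp_force: 0.0
```

Run:
```python
from h import *
plan([(.4515,-.252,.022,4.712)])
capture('side')
print([(np.round(d['centre'],3),d['confidence']) for n in('press_point','glue') for d in mark_of('side',n)])
```

```text
t 29.05 p [ 0.4511 -0.2528  0.0689] yaw -1.571 w -0.0002 g 0.0 F [ 0.1 -0.2  0.9]
(0.4515, -0.252, 0.022, 4.712) [-0.003, -0.002, 0.156] [0.001, -0.0, 0.0]
[(array([ 0.454, -0.25 ,  0.048]), 0.73)]
```

Pressing gradually to z ≈ 0.023.

Call:
carry_out(
  steps=[
    [[-1,0,0,0.03,0,0,0],[-1,0,0,0.05,0,0,0],[-1,0,0,0.065,0,0,0],[-1,0,0,0.08,0,0,0],[-1,0,0,0.092,0,0,0],[-1,0,0,0.104,0,0,0],[-1,0,0,0.116,0,0,0],[-1,0,0,0.127,0,0,0],[-1,0,0,0.138,0,0,0],[-1,0,0,0.148,0,0,0],[-1,0,0,0.153,0,0,0],[-1,0,0,0.153,0,0,0]],
  ],
)

```text
t: 30.4
eef_pos: [0.4506, -0.2521, 0.0236]
eef_rot: [2.221, -2.22, -0.0]
wrist_force: [-5.2, -0.7, 8.6]
gripper_width: 0.0003
grasp_force: 4.5
```

Call:
carry_out(
  steps=[
    [[-1,0,0,0.004,0,0,0],[-1,0,0,0.007,0,0,0],[-1,0,0,0.007,0,0,0]],
  ],
)

```text
t: 30.7
eef_pos: [0.4507, -0.2522, 0.0222]
eef_rot: [2.221, -2.22, 0.0]
wrist_force: [-7.1, 1.0, 14.2]
gripper_width: -0.0001
grasp_force: 7.4
```

Call:
carry_out(
  steps=[
    [[-1,0,0,0.004,0,0,0],[-1,0,0,0.006,0,0,0],[-1,0,0,0.006,0,0,0],[-1,0,0,0.006,0,0,0],[-1,0,0,0.006,0,0,0],[-1,0,0,0.006,0,0,0],[-1,0,0,0.006,0,0,0],[-1,0,0,0.006,0,0,0],[-1,0,0,0.006,0,0,0],[-1,0,0,0.006,0,0,0]],
  ],
)

```text
t: 31.7
eef_pos: [0.4509, -0.2522, 0.0216]
eef_rot: [2.222, -2.22, 0.002]
wrist_force: [-10.7, 3.1, 29.8]
gripper_width: 0.0001
grasp_force: 15.4
```

Run:
```python
from h import *
for c in('side','top'):
  snap(c,'p_'+c)
  print(c,[(n,np.round(d['centre'],3),round(d['confidence'],2)) for n in('hanger','tray','glue') for d in mark_of(c,n) if d['confidence']>.3])
plan([])
```

```text
side [('hanger', array([ 0.59 , -0.174,  0.015]), 0.53), ('tray', array([0.612, 0.214, 0.041]), 0.66), ('tray', array([ 0.588, -0.164,  0.   ]), 0.62)]
top [('hanger', array([ 0.59 , -0.172,  0.017]), 0.52), ('tray', array([ 0.591, -0.165,  0.005]), 0.89), ('glue', array([ 0.457, -0.161,  0.   ]), 0.59), ('glue', array([ 0.635, -0.358,  0.003]), 0.56)]
t 32.1 p [ 0.4509 -0.2522  0.0216] yaw -1.57 w 0.0004 g 15.4 F [-11.2   3.4  29.6]
```

The stop is reached: force jumped to 30 N with the height unchanged, and the hanger is seen in the tray. Letting the pedal up.

Call:
carry_out(
  steps=[
    [[-1,0,0,-0.02,0,0,0],[-1,0,0,-0.05,0,0,0],[-1,0,0,-0.08,0,0,0],[-1,0,0,-0.11,0,0,0],[-1,0,0,-0.15,0,0,0],[-1,0,0,-0.22,0,0,0],[-1,0,0,-0.34,0,0,0],[-1,0,0,-0.48,0,0,0],[-1,0,0,-0.6,0,0,0],[-1,0.15,0,-0.65,0,0,0],[-1,0.3,0,-0.65,0,0,0],[-1,0.45,0,-0.65,0,0,0],[-1,0.6,0,-0.65,0,0,0],[-1,0.6,0,-0.65,0,0,0],[-1,0.6,0,-0.65,0,0,0]],
  ],
)

```text
t: 33.6
eef_pos: [0.4507, -0.4326, 0.2143]
eef_rot: [2.22, -2.222, -0.002]
wrist_force: [0.3, 0.5, -1.2]
gripper_width: 0.0003
grasp_force: 0.0
```

Run:
```python
from h import *
for c in('side','top','wrist'):
  snap(c,'f_'+c)
  print(c,[(n,np.round(d['centre'],3),round(d['confidence'],2)) for n in('hanger','press_point','chock','glue','flux','beads','offcut','mallet') for d in mark_of(c,n) if d['confidence']>.4])
plan([])
a=cv2.imread('pics/f_side.png');b=cv2.imread('pics/f_wrist.png')
cv2.imwrite('pics/f.png',np.vstack([cv2.resize(a[130:400,180:540],(400,300)),cv2.resize(b[:300,:400],(400,300))]))
```

```text
side [('chock', array([ 0.34 , -0.302, -0.   ]), 0.79), ('chock', array([ 0.751, -0.024,  0.002]), 0.48), ('glue', array([ 0.46 , -0.161,  0.002]), 0.73), ('flux', array([ 0.637, -0.362,  0.003]), 0.56), ('offcut', array([ 0.75 , -0.023, -0.   ]), 0.63), ('offcut', array([ 0.587, -0.244,  0.17 ]), 0.48)]
top [('hanger', array([ 0.59 , -0.172,  0.012]), 0.44), ('press_point', array([ 0.453, -0.252,  0.052]), 0.73), ('chock', array([ 0.467, -0.434, -0.002]), 0.81), ('chock', array([ 0.332, -0.307, -0.001]), 0.64), ('glue', array([ 0.456, -0.16 , -0.   ]), 0.77), ('glue', array([0.57 , 0.232, 0.041]), 0.63), ('flux', array([ 0.632, -0.359,  0.002]), 0.69), ('beads', array([ 0.586, -0.251,  0.002]), 0.62), ('beads', array([ 0.503,  0.13 , -0.002]), 0.59), ('offcut', array([ 0.747, -0.025,  0.004]), 0.97), ('mallet', array([0.57 , 0.232, 0.039]), 0.97)]
wrist [('hanger', array([ 0.59 , -0.176,  0.019]), 0.58), ('press_point', array([ 0.452, -0.251,  0.05 ]), 0.62), ('chock', array([ 0.466, -0.431, -0.   ]), 0.84), ('chock', array([ 0.337, -0.303, -0.001]), 0.7), ('glue', array([ 0.458, -0.162, -0.   ]), 0.61), ('flux', array([ 0.636, -0.362, -0.003]), 0.75)]
t 34.95 p [ 0.4515 -0.432   0.2149] yaw -1.57 w 0.0 g 0.0 F [ 0.   0.3 -0.9]
```

View pics/f.png

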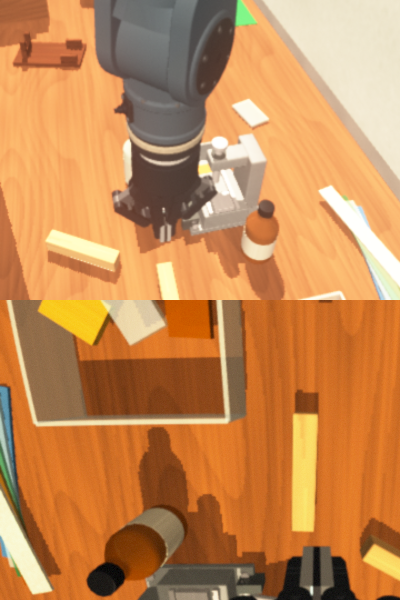

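The lower view shows the chock clear at (305,470) and the flux upright, and the pedal is back up (press point z about 0.05). One numeric check of the brass plate's extent in the tray before handing in.

Run:
```python
from h import *
for f,c in(('f_top','top'),('p_top','top'),('t0','top')):
  im=cv2.imread(f'pics/{f}.png');m=cv2.inRange(cv2.cvtColor(im,cv2.COLOR_BGR2HSV),(15,130,120),(32,255,255))
  u0,v0=365,165; n,l,st,ce=cv2.connectedComponentsWithStats(m[v0:208,u0:425])
  for i in range(1,n):
    if st[i,4]>8:
      ys,xs=np.where(l==i);b=cv2.boxPoints(cv2.minAreaRect(np.float32(np.c_[xs+u0,ys+v0])));print(f,st[i,4],b.round().tolist(),ray(c,b,.015 if f!='t0' else .055)[:,:2].round(3).tolist())
print('tray px',px('top',[[.59,-.122,.03],[.59,-.207,.03],[.59,-.207,.05]]).tolist())
print([(np.round(d['centre'],3),round(d['confidence'],2)) for d in boxes_of('top','hanger')],[(np.round(d['centre'],3),round(d['confidence'],2)) for d in boxes_of('wrist','hanger')])
```

```text
f_top 144 [[378.0, 180.0], [389.0, 180.0], [389.0, 192.0], [378.0, 192.0]] [[0.606, -0.16], [0.606, -0.194], [0.568, -0.193], [0.569, -0.159]]
p_top 144 [[378.0, 180.0], [389.0, 180.0], [389.0, 192.0], [378.0, 192.0]] [[0.606, -0.16], [0.606, -0.194], [0.568, -0.193], [0.569, -0.159]]
t0 93 [[403.0, 177.0], [414.0, 177.0], [414.0, 188.0], [403.0, 188.0]] [[0.606, -0.231], [0.606, -0.264], [0.572, -0.263], [0.572, -0.23]]
tray px [[366, 184], [394, 184], [395, 183]]
[(array([ 0.591, -0.169,  0.016]), 0.64)] [(array([ 0.595, -0.172,  0.017]), 0.39)]
```

```bash
python3 -c "
from rig import *
print(sign_off())"
```

```text
the job is handed in; nothing more can be done
None
```

The job is done and handed in at about 35 s: the mallet knocked the punch fully down and went back on its rest, the chock was pulled clear, and the pedal was pressed to its stop, held, and came back up, leaving the hanger in the tray (slightly raised, probably leaning on a wall).

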